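# Press the proud inlay plug flush

## Task

With closed fingertips, gently press the larger of the two round inlay plugs straight down until it is flush with the wooden panel, keep light pressure on it for about three seconds so that the glue grabs, then withdraw. Do not pull the plug up, do not touch the other three plugs, and leave the weight, the glue bottle and the hammer where they are.

Things in the scene. Friction and masses are not known exactly. Their poses are not given: they have to be found in the camera images.
- panel: Flat light wooden panel, 300 x 320 x 22 mm, fixed flat on the bench with a thin dark border line. Origin at the centre of its underside, on the bench (z = 0); its top is 22 mm above the bench; z up. Four dark wooden inlay plugs stand 6 to 8 mm proud of its top, in places that change, at least 105 mm apart centre to centre and about 100 mm from the panel's centre, where the weight stands.
- large_round_top (a point): Centre of the top face of the dark wooden inlay plug that is a round disc of 42 mm diameter, the larger of the two round ones. z up. This is the plug to press.
- large_round (a joint): Height of that plug (m). Slides straight up and down in the panel; 0 = its top 8.3 mm above the panel's surface, grows as it goes down, 0.008 m = seated flush (end stop). Starts between 0 and 0.002. A tight fit: about 4 N moves it at any depth, and it stays where it is left. The end stop is hard: approach it slowly (10 to 20 mm/s).
- small_round_top (a point): Centre of the top face of the dark wooden inlay plug that is a round disc of 24 mm diameter. z up. Leave alone.
- small_round (a joint): Height of that plug (m). Slides straight up and down in the panel; 0 = its top 8.3 mm above the panel's surface, grows as it goes down, 0.008 m = seated flush (end stop). Starts between 0 and 0.002. A tight fit: about 4 N moves it at any depth, and it stays where it is left. The end stop is hard: approach it slowly (10 to 20 mm/s).
- square_top (a point): Centre of the top face of the dark wooden inlay plug that is a square of 37 x 37 mm. z up. Leave alone.
- square (a joint): Height of that plug (m). Slides straight up and down in the panel; 0 = its top 8.3 mm above the panel's surface, grows as it goes down, 0.008 m = seated flush (end stop). Starts between 0 and 0.002. A tight fit: about 4 N moves it at any depth, and it stays where it is left. The end stop is hard: approach it slowly (10 to 20 mm/s).
- bar_top (a point): Centre of the top face of the dark wooden inlay plug that is a narrow rectangle of 60 x 18 mm. z up. Leave alone.
- bar (a joint): Height of that plug (m). Slides straight up and down in the panel; 0 = its top 8.3 mm above the panel's surface, grows as it goes down, 0.008 m = seated flush (end stop). Starts between 0 and 0.002. A tight fit: about 4 N moves it at any depth, and it stays where it is left. The end stop is hard: approach it slowly (10 to 20 mm/s).
- weight: Bystander: small brass weight, 36 mm across, 46 mm tall, standing loose in the middle of the panel. Origin at the centre of its underside.
- glue: Bystander: white glue bottle, 54 mm across, 120 mm tall, standing loose on the bench beside the panel's +y edge. Origin at the centre of its underside.
- hammer: Bystander: hammer 240 mm long lying loose on the bench beside the panel's -y edge, along its own x. Origin under its middle, on the bench.

How it is judged:
By the outcome, as a careful person would: the job done as asked, in the order asked, and still so for the second after the job is handed in, with the robot touching nothing.
It also fails if it takes over 40 s, if anything falls off the work surface, if the arm or the gripper's body presses on something with over 40 N, if the wrist force passes 120 N, or if a joint passes its speed limit or range.

## Robot

A 7-joint arm with a two-finger parallel gripper is mounted at the origin on the work surface. World frame = base frame: x ahead of the robot, y to its left, z up, the work surface at z = 0. Lengths are in m, angles in rad, forces in N, time in s.
With the tool pointing down it reaches from about 0.4 to 0.85 m from the base axis. Payload 4.5 kg.
Tool frame: the origin (TCP) lies midway between the tips of the shut fingers; the grasp point (between the pads) lies 19 mm behind it; z points along the fingers, y is the direction in which the jaws open and shut (so a half turn about z gives the same grasp; the last joint's range is limited). The gripper opens to 88 mm and grips with 3 to 60 N. Pads are 18 mm wide; open, the fingers measure 123 mm over their backs; the gripper's body (75 mm by 187 mm) begins 45 mm behind the grasp point.
Start: joints at [1.34, 0.689, -0.195, 1.565, 0.157, 0.902, -0.215], TCP at [0.164, -0.603, 0.239] pointing down, gripper open.
Joint ranges: [-3.01, 3.01], [-0.46, 2.08], [-1.47, 1.51], [0.13, 2.56], [-1, 4.14], [0.04, 2.09], [-2.66, 2.66]. Speed limits (rad/s): [2.57, 2.57, 3.14, 3.14, 3.14, 3.14, 3.14].

## Interface

Orientations are given as a unit quaternion [w, x, y, z].
In Python, from bench import arm gives the robot as it stands. The module is installed in compiled form; this text tells all that it offers.
- The arm moves only by the tool carry_out, never from a script. Its argument "plan" is a list of rows, each a list of 3 entries, a list of its own where there are three numbers: the opening, from -1 (shut) to 1 (fully open), then the shift along the world's x, y, z in mm, then the turn, a rotation vector about the world's x, y, z in rad. A call has 1 to 5 rows; each row is the pose to reach, as a shift and turn from the pose measured when the call began; what a row does not reach only later rows make up. A row lasts 1/12 s, in which the tool goes at most 41.7 mm and 7.16 degrees, less where a joint would pass 70% of its speed; a pose out of reach is approached as far as the arm can. A call with a gripper value outside its range is refused whole. The fingers move at their own pace and stop on an object; the grip force is fixed at half the most. Time passes only in rows, so rows that repeat a pose let the fingers close. It gives the time, the measured TCP pose, the force and the opening at its end, in the units of the state.
- arm.get_obs(): the state, without advancing time (a new reading comes with each control period).
- arm.grab_frame(name): name is "scene" or "top"; returns the picture (480x640x3 uint8, red, green, blue); there is no depth.
- arm.camera_params(name): a dict with "intrinsics" (3x3 intrinsics, pixels), "rvec" (rotation vector, rad) and "tvec" (3), from world to camera coordinates, as OpenCV has them. Camera axes: x right, y down, z forward; pixel columns grow to the right and rows downward; lengths in m; the calibration is good to about 2 mm. A picture is of the moment at which its call begins. camera_params takes no time and is no camera call.
- arm.job_done(): hands the job in, once; it reports no verdict.
Trained networks look in the newest picture that a camera, given by its name, has taken for a name from the list of things; names that differ only in an ending like _2 or _b are one class to them, and where a whole thing is asked for, a point or a joint stands for the part that bears it (a point fixed in the world has none). Each returns a list of dicts, best first, with "confidence" (0 to 1); they miss things now and then, are a little off and sometimes report something else, mostly with a low value. They report only what shows in the picture. A call takes as long as a camera call.
- arm.silhouettes(camera, query): "pixels" (480x640 bool, what is visible of it) and "bbox" ([centre column, centre row, width, height] in pixels, round what is visible of it).
The state is a dict: "clock": time; "qpos": joint angles; "dq": joint speeds; "effort": joint torques, N m; "tcp_pos": TCP position; "orientation": TCP orientation; "contact_force": force on the tool from outside, world axes, zero at the start; "wrist_torque": the same for the moment, N m; "gripper_width": finger opening in m.
Only numpy, scipy, OpenCV 4.12 (cv2) and the standard library are available. Lean on these libraries where they do the work, as an engineer would, in place of code of your own. Each camera call takes 0.05 s, during which the arm holds its last target. There are 200 camera calls.

## Working session

There is one attempt and no reset: what is moved stays moved. The work goes in short steps, Python scripts to look and compute and a tool call to move; the robot and the scene stay as the last step left them, time stands still between calls to the robot, and variables do not carry over. Pictures are saved under pics/ and viewed, on a budget of 10 in all, crops included, one or two more only if the job needs it, and the job is handed in when it is done.

Besides the shell and the picture viewer there is one more tool, called after "Request:" as name([rows], argument=value, ...), one row to a line, values as JSON. carry_out: Moves the arm, as the interface text tells. Its arguments: {"type":"object","properties":{"plan":{"type":"array"}},"required":["plan"]}

```bash
mkdir -p pics
cat > h.py <<'E'
import numpy as np, cv2
from bench import arm
def P(cam):
    c=arm.camera_params(cam); R=cv2.Rodrigues(np.array(c["rvec"],float))[0]
    return np.array(c["intrinsics"],float),R,np.array(c["tvec"],float).ravel()
def unproj(cam,u,v,z):
    K,R,t=P(cam); o=-R.T@t; d=R.T@np.linalg.solve(K,[u,v,1]); return o+d*(z-o[2])/d[2]
def proj(cam,p):
    K,R,t=P(cam); q=K@(R@np.array(p)+t); return q[:2]/q[2]
E
python3 - <<'E'
from h import *
for c in("top","scene"):
    cv2.imwrite(f"pics/{c}1.png",arm.grab_frame(c)[:,:,::-1])
    K,R,t=P(c);print(c,K[0,0],-R.T@t,R[2])
    for n,z in(("large_round_top",.029),("small_round_top",.029),("square_top",.029),("bar_top",.029),("weight",.045),("glue",.06),("panel",.022)):
        for d in arm.silhouettes(c,n)[:2]:
            v,u=np.nonzero(d["pixels"])
            print(n,round(d["confidence"],2),np.round(d["bbox"],1),len(u),np.round(unproj(c,u.mean(),v.mean(),z),4))
o=arm.get_obs();print({k:np.round(v,3) for k,v in o.items()})
E
```

```text
top 489.7726057542734 [0.46790711 0.06120138 0.97816819] [ 4.34813724e-02  4.73567815e-04 -9.99054126e-01]
large_round_top 0.75 [449.2 179.2  26.7  23.3] 352 [ 0.6317 -0.1948  0.029 ]
large_round_top 0.6 [432.9 227.2  26.4  20.7] 296 [ 0.5367 -0.1576  0.029 ]
small_round_top 0.17 [448.8 179.6  23.6  23.8] 368 [ 0.6314 -0.195   0.029 ]
square_top 0.91 [487.1 231.6  26.6  27.5] 369 [ 0.5278 -0.264   0.029 ]
bar_top 0.59 [383.  217.2  22.3  31.5] 289 [ 0.5577 -0.0636  0.029 ]
weight 0.72 [432.1 228.1  24.3  19.2] 311 [ 0.5355 -0.1552  0.045 ]
glue 0.97 [352.8 327.   29.8  32.3] 713 [0.3525 0.0036 0.06  ]
glue 0.34 [448.3 175.2  20.4  24.1] 380 [ 0.6267 -0.1866  0.06  ]
panel 0.97 [432.7 227.7 223.1 216.7] 23382 [ 0.5392 -0.1606  0.022 ]
scene 481.6725497676237 [ 1.16484419 -0.5286907   0.822302  ] [-0.54706449  0.52167341 -0.65465815]
large_round_top 0.77 [262.2 334.4  21.8  19.1] 286 [ 0.6364 -0.1977  0.029 ]
large_round_top 0.36 [204.4 320.9  16.3  18.9] 282 [ 0.5343 -0.2687  0.029 ]
small_round_top 0.62 [233.2 273.8   8.7   9.6] 82 [ 0.4562 -0.143   0.029 ]
square_top 0.86 [206.1 321
[... 207 characters left out ...]
24.1  47.5] 789 [ 0.3667 -0.0073  0.06  ]
panel 0.74 [242.6 311.4 185.1 139.4] 15561 [ 0.5689 -0.1874  0.022 ]
panel 0.6 [185.2 419.9 130.   72.9] 2461 [ 0.695  -0.3932  0.022 ]
{'clock': np.float64(0.8), 'qpos': array([ 1.34 ,  0.689, -0.195,  1.565,  0.157,  0.903, -0.215]), 'dq': array([-0.001,  0.   , -0.001,  0.001, -0.   , -0.   ,  0.001]), 'effort': array([-1.0000e-03, -5.2743e+01, -1.2670e+00, -1.5373e+01, -5.2000e-02,
       -1.0000e-03, -0.0000e+00]), 'tcp_pos': array([ 0.164, -0.603,  0.239]), 'orientation': array([ 0.   ,  0.991,  0.132, -0.   ]), 'contact_force': array([-0.11 ,  0.122,  0.474]), 'wrist_torque': array([-0.044, -0.039, -0.003]), 'gripper_width': np.float64(0.088)}
```

Run:
```python
import cv2
a=cv2.imread("pics/top1.png")[110:350,300:560];b=cv2.imread("pics/scene1.png")[190:430,130:390]
cv2.imwrite("pics/c1.png",cv2.resize(cv2.vconcat([a]),None,fx=2.3,fy=2.3,interpolation=2))
cv2.imwrite("pics/c2.png",cv2.resize(b,None,fx=2.3,fy=2.3,interpolation=2))
```

```text
(no output)
```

View pics/c1.png

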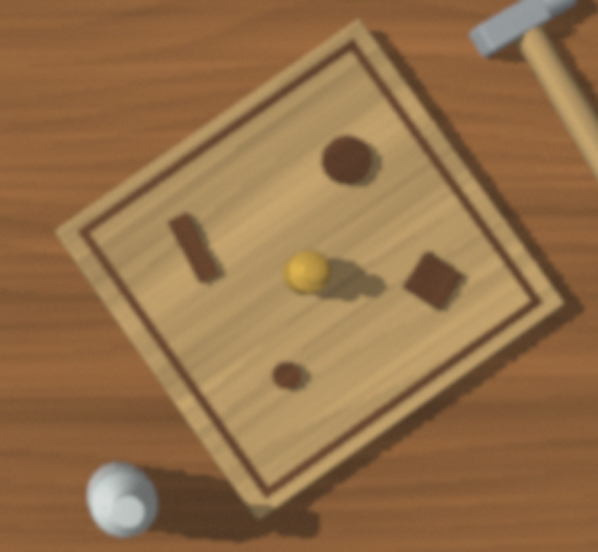

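View pics/c2.png

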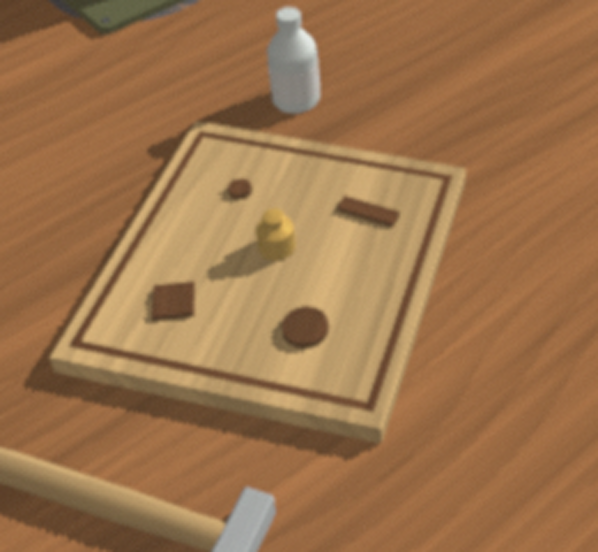

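The top view shows the large disc at about pixel (450,180), and the scene view shows it at (262,333). Both put it at about (0.633, -0.197). The weight, square, bar and small round are all at least 100 mm from it. I'll shut the fingers and travel at height.

Request:
carry_out([
  [-1, [30, 26, 0], [0, 0, 0]],
  [-1, [60, 52, 0], [0, 0, 0]],
  [-1, [90, 78, 0], [0, 0, 0]],
  [-1, [120, 104, 0], [0, 0, 0]],
  [-1, [150, 130, 0], [0, 0, 0]],
])

```text
clock: 1.22
tcp_pos: [0.3148, -0.472, 0.2389]
orientation: [0.0, 0.991, 0.132, 0.0]
contact_force: [1.1, -1.2, 0.0]
gripper_width: 0.0567
```

Request:
carry_out([
  [-1, [30, 26, 0], [0, 0, 0]],
  [-1, [60, 52, 0], [0, 0, 0]],
  [-1, [90, 78, 0], [0, 0, 0]],
  [-1, [120, 104, 0], [0, 0, 0]],
  [-1, [150, 130, 0], [0, 0, 0]],
])

```text
clock: 1.63
tcp_pos: [0.4661, -0.3405, 0.2391]
orientation: [0.0, 0.991, 0.132, 0.0]
contact_force: [0.9, 0.3, 0.1]
gripper_width: 0.0236
```

Remaining: +167, +143; then down to about 30 mm above the plug.

Request:
carry_out([
  [-1, [30, 26, 0], [0, 0, 0]],
  [-1, [60, 52, 0], [0, 0, 0]],
  [-1, [90, 78, 0], [0, 0, 0]],
  [-1, [120, 104, 0], [0, 0, 0]],
  [-1, [148, 127, 0], [0, 0, 0]],
])

```text
clock: 2.05
tcp_pos: [0.6159, -0.211, 0.2393]
orientation: [0.0, 0.991, 0.133, 0.001]
contact_force: [0.6, -0.5, -0.3]
gripper_width: 0.0001
```

Request:
carry_out([
  [-1, [19, 16, -10], [0, 0, 0]],
  [-1, [19, 16, -45], [0, 0, 0]],
  [-1, [19, 16, -80], [0, 0, 0]],
  [-1, [19, 16, -115], [0, 0, 0]],
  [-1, [19, 16, -150], [0, 0, 0]],
])

```text
clock: 2.47
tcp_pos: [0.6351, -0.1948, 0.088]
orientation: [0.0, 0.991, 0.133, 0.001]
contact_force: [0.1, 0.3, -0.2]
gripper_width: 0.0004
```

Request:
carry_out([
  [-1, [0, 0, -15], [0, 0, 0]],
  [-1, [0, 0, -25], [0, 0, 0]],
  [-1, [0, 0, -25], [0, 0, 0]],
  [-1, [0, 0, -25], [0, 0, 0]],
])

```text
clock: 2.8
tcp_pos: [0.6356, -0.1949, 0.0635]
orientation: [0.0, 0.991, 0.133, 0.001]
contact_force: [0.5, -0.3, -0.3]
gripper_width: 0.0005
```

Run:
```python
from h import *
o=arm.get_obs();print(o["tcp_pos"],o["contact_force"],o["gripper_width"])
for c in("top","scene"):
    im=arm.grab_frame(c)[:,:,::-1].copy()
    for n in("large_round_top",):
        for d in arm.silhouettes(c,n)[:2]:
            print(c,round(d["confidence"],2),np.round(d["bbox"],1))
    print(c,"tcp px",proj(c,o["tcp_pos"]),"below at plug top",proj(c,[*o["tcp_pos"][:2],.0293]))
    u,v=(450,180) if c=="top" else (262,332)
    cv2.imwrite(f"pics/{c}2.png",cv2.resize(im[v-50:v+50,u-65:u+65],None,fx=5,fy=5,interpolation=2))
```

```text
[ 0.63564227 -0.19492364  0.06348039] [ 0.5371102  -0.25264175 -0.34831212] 0.00048659085991275896
top 0.51 [353.1 325.8  30.7  31. ]
top 0.35 [384.6 219.3  20.9  24.5]
top tcp px [454.9531613 173.4810627] below at plug top [450.13948452 176.75664221]
scene 0.62 [262.9 336.8  18.8  17.7]
scene tcp px [262.23585212 320.06194484] below at plug top [263.39699789 330.79041076]
```

View pics/scene2.png

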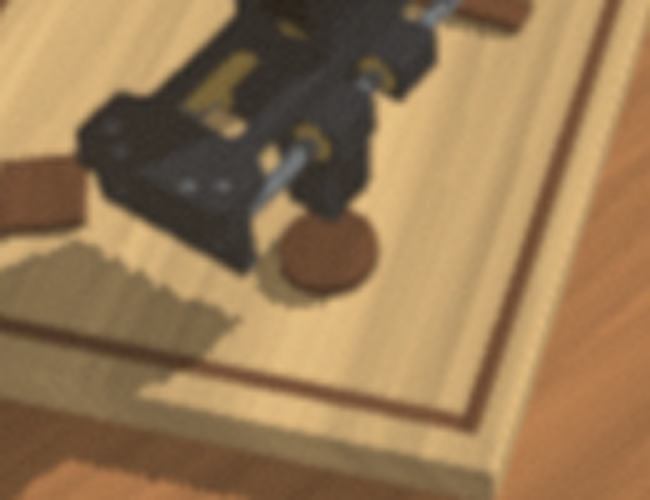

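The finger points at the disc, whose centre is at pixel (262.6, 331.8). The TCP projected down to plug height lands about 1 px away. I'll shift 2 mm towards the average of the two cameras, go down to just above the plug, then descend slowly.

Request:
carry_out([
  [-1, [-2, -2, -10], [0, 0, 0]],
  [-1, [-2, -2, -20], [0, 0, 0]],
  [-1, [-2, -2, -26], [0, 0, 0]],
  [-1, [-2, -2, -29], [0, 0, 0]],
  [-1, [-2, -2, -30], [0, 0, 0]],
])

```text
clock: 3.42
tcp_pos: [0.6335, -0.1969, 0.0335]
orientation: [0.0, 0.991, 0.133, 0.001]
contact_force: [-0.5, 0.3, -0.3]
gripper_width: 0.0005
```

Request:
carry_out([
  [-1, [0, 0, -1], [0, 0, 0]],
  [-1, [0, 0, -2], [0, 0, 0]],
  [-1, [0, 0, -3], [0, 0, 0]],
  [-1, [0, 0, -4], [0, 0, 0]],
  [-1, [0, 0, -5], [0, 0, 0]],
])

```text
clock: 3.83
tcp_pos: [0.6337, -0.1968, 0.029]
orientation: [0.0, 0.991, 0.133, 0.002]
contact_force: [-1.5, 1.3, 4.1]
gripper_width: 0.0004
```

Contact at z ≈ 29 mm with 4 N, as expected. I'll continue slowly.

Request:
carry_out([
  [-1, [0, 0, -1], [0, 0, 0]],
  [-1, [0, 0, -2], [0, 0, 0]],
  [-1, [0, 0, -3], [0, 0, 0]],
  [-1, [0, 0, -4], [0, 0, 0]],
])

```text
clock: 4.17
tcp_pos: [0.6337, -0.1968, 0.025]
orientation: [0.0, 0.991, 0.133, 0.002]
contact_force: [-1.5, 0.8, 3.7]
gripper_width: 0.0003
```

Request:
carry_out([
  [-1, [0, 0, -1], [0, 0, 0]],
  [-1, [0, 0, -2], [0, 0, 0]],
])

```text
clock: 4.33
tcp_pos: [0.6337, -0.1968, 0.023]
orientation: [0.0, 0.991, 0.133, 0.002]
contact_force: [-1.0, -0.0, 3.7]
gripper_width: 0.0005
```

Request:
carry_out([
  [-1, [0, 0, -0.7], [0, 0, 0]],
  [-1, [0, 0, -1.2], [0, 0, 0]],
  [-1, [0, 0, -1.2], [0, 0, 0]],
])

```text
clock: 4.58
tcp_pos: [0.6337, -0.1969, 0.0228]
orientation: [0.001, 0.991, 0.133, 0.002]
contact_force: [-4.2, 1.7, 11.1]
gripper_width: 0.0001
```

At the end stop: the force rises to 11 N while z stops. I'll hold with about the same light press.

Request:
carry_out([
  [-1, [0, 0, -1], [0, 0, 0]],
  [-1, [0, 0, -1], [0, 0, 0]],
  [-1, [0, 0, -1], [0, 0, 0]],
  [-1, [0, 0, -1], [0, 0, 0]],
  [-1, [0, 0, -1], [0, 0, 0]],
])

```text
clock: 5.0
tcp_pos: [0.6337, -0.1969, 0.0228]
orientation: [0.001, 0.991, 0.133, 0.002]
contact_force: [-2.8, 0.6, 10.7]
gripper_width: 0.0006
```

Request:
carry_out([
  [-1, [0, 0, -1], [0, 0, 0]],
  [-1, [0, 0, -1], [0, 0, 0]],
  [-1, [0, 0, -1], [0, 0, 0]],
  [-1, [0, 0, -1], [0, 0, 0]],
  [-1, [0, 0, -1], [0, 0, 0]],
])

```text
clock: 5.42
tcp_pos: [0.6337, -0.1969, 0.0228]
orientation: [0.001, 0.991, 0.133, 0.002]
contact_force: [-2.4, 1.3, 10.8]
gripper_width: 0.0004
```

Steady at 10.8 N. Six more calls bring the hold to about 3.3 s.

Request:
carry_out([
  [-1, [0, 0, -1], [0, 0, 0]],
  [-1, [0, 0, -1], [0, 0, 0]],
  [-1, [0, 0, -1], [0, 0, 0]],
  [-1, [0, 0, -1], [0, 0, 0]],
  [-1, [0, 0, -1], [0, 0, 0]],
])

```text
clock: 5.83
tcp_pos: [0.6337, -0.1968, 0.0228]
orientation: [0.001, 0.991, 0.133, 0.002]
contact_force: [-3.4, 2.2, 11.7]
gripper_width: 0.0005
```

Request:
carry_out([
  [-1, [0, 0, -1], [0, 0, 0]],
  [-1, [0, 0, -1], [0, 0, 0]],
  [-1, [0, 0, -1], [0, 0, 0]],
  [-1, [0, 0, -1], [0, 0, 0]],
  [-1, [0, 0, -1], [0, 0, 0]],
])

```text
clock: 6.25
tcp_pos: [0.6337, -0.1969, 0.0227]
orientation: [0.001, 0.991, 0.133, 0.002]
contact_force: [-2.6, 1.3, 10.8]
gripper_width: 0.0004
```

Request:
carry_out([
  [-1, [0, 0, -1], [0, 0, 0]],
  [-1, [0, 0, -1], [0, 0, 0]],
  [-1, [0, 0, -1], [0, 0, 0]],
  [-1, [0, 0, -1], [0, 0, 0]],
  [-1, [0, 0, -1], [0, 0, 0]],
])

```text
clock: 6.67
tcp_pos: [0.6337, -0.1969, 0.0228]
orientation: [0.001, 0.991, 0.133, 0.002]
contact_force: [-2.7, 0.8, 10.7]
gripper_width: 0.0006
```

Request:
carry_out([
  [-1, [0, 0, -1], [0, 0, 0]],
  [-1, [0, 0, -1], [0, 0, 0]],
  [-1, [0, 0, -1], [0, 0, 0]],
  [-1, [0, 0, -1], [0, 0, 0]],
  [-1, [0, 0, -1], [0, 0, 0]],
])

```text
clock: 7.08
tcp_pos: [0.6337, -0.1968, 0.0228]
orientation: [0.001, 0.991, 0.133, 0.002]
contact_force: [-3.3, 1.6, 10.3]
gripper_width: 0.0005
```

Request:
carry_out([
  [-1, [0, 0, -1], [0, 0, 0]],
  [-1, [0, 0, -1], [0, 0, 0]],
  [-1, [0, 0, -1], [0, 0, 0]],
  [-1, [0, 0, -1], [0, 0, 0]],
  [-1, [0, 0, -1], [0, 0, 0]],
])

```text
clock: 7.5
tcp_pos: [0.6337, -0.1969, 0.0228]
orientation: [0.001, 0.991, 0.132, 0.002]
contact_force: [-3.6, 1.1, 10.0]
gripper_width: 0.0008
```

Request:
carry_out([
  [-1, [0, 0, -1], [0, 0, 0]],
  [-1, [0, 0, -1], [0, 0, 0]],
  [-1, [0, 0, -1], [0, 0, 0]],
  [-1, [0, 0, -1], [0, 0, 0]],
  [-1, [0, 0, -1], [0, 0, 0]],
])

```text
clock: 7.92
tcp_pos: [0.6337, -0.1969, 0.0228]
orientation: [0.001, 0.991, 0.132, 0.002]
contact_force: [-2.6, 1.3, 10.3]
gripper_width: 0.0005
```

Held for 3.3 s. I'll withdraw straight up, then away.

Request:
carry_out([
  [-1, [0, 0, 2], [0, 0, 0]],
  [-1, [0, 0, 6], [0, 0, 0]],
  [-1, [0, 0, 20], [0, 0, 0]],
  [-1, [0, 0, 50], [0, 0, 0]],
  [-1, [0, 0, 85], [0, 0, 0]],
])

```text
clock: 8.33
tcp_pos: [0.6322, -0.1965, 0.1073]
orientation: [0.0, 0.991, 0.133, -0.0]
contact_force: [0.3, -0.2, -0.4]
gripper_width: -0.0001
```

Request:
carry_out([
  [-1, [0, 0, 35], [0, 0, 0]],
  [-1, [0, 0, 70], [0, 0, 0]],
  [-1, [0, 0, 105], [0, 0, 0]],
  [-1, [-30, -26, 115], [0, 0, 0]],
  [-1, [-60, -52, 115], [0, 0, 0]],
])

```text
clock: 8.75
tcp_pos: [0.5761, -0.2472, 0.2272]
orientation: [0.002, 0.991, 0.135, 0.005]
contact_force: [-0.3, -2.5, -0.6]
gripper_width: 0.0008
```

Request:
carry_out([
  [-1, [-30, -26, 0], [0, 0, 0]],
  [-1, [-60, -52, 0], [0, 0, 0]],
  [-1, [-90, -78, 0], [0, 0, 0]],
  [-1, [-120, -104, 0], [0, 0, 0]],
  [-1, [-150, -130, 0], [0, 0, 0]],
])

```text
clock: 9.17
tcp_pos: [0.4247, -0.3783, 0.2282]
orientation: [0.002, 0.991, 0.135, 0.005]
contact_force: [-0.0, -0.3, -0.7]
gripper_width: 0.0006
```

Request:
carry_out([
  [-1, [-30, -26, 0], [0, 0, 0]],
  [-1, [-60, -52, 0], [0, 0, 0]],
  [-1, [-90, -78, 0], [0, 0, 0]],
  [-1, [-120, -104, 0], [0, 0, 0]],
  [-1, [-120, -104, 0], [0, 0, 0]],
])

```text
clock: 9.58
tcp_pos: [0.2949, -0.4896, 0.2288]
orientation: [0.005, 0.992, 0.128, 0.002]
contact_force: [-1.1, 0.1, -0.5]
gripper_width: 0.0003
```

Run:
```python
from h import *
for c in("top","scene"):
    im=arm.grab_frame(c)[:,:,::-1].copy();cv2.imwrite(f"pics/{c}3.png",im)
    for n in("weight","glue","hammer"):
        for d in arm.silhouettes(c,n)[:1]: print(c,n,round(d["confidence"],2),np.round(d["bbox"],1))
    b=cv2.imread(f"pics/{c}1.png").astype(int)
    u,v=(450,180) if c=="top" else (262,332)
    D=(np.abs(im.astype(int)-b).max(2)>40).astype(np.uint8)
    n,_,s,ce=cv2.connectedComponentsWithStats(D)
    print(c,[(list(map(int,s[i])),) for i in range(1,n) if s[i][4]>6])
a=cv2.imread("pics/scene1.png")[190:430,130:390];b=cv2.imread("pics/scene3.png")[190:430,130:390]
cv2.imwrite("pics/ab.png",cv2.resize(cv2.hconcat([a,b]),(800,369),interpolation=2))
```

```text
top weight 0.8 [431.3 228.5  27.8  17.8]
top glue 0.59 [354.1 327.1  28.5  31.7]
top hammer 0.6 [547.5 158.9  83.3 119.9]
top [([454, 171, 12, 20, 103],)]
scene weight 0.7 [249.8 293.1  22.8  20.9]
scene glue 0.85 [259.4 216.7  22.4  45.8]
scene hammer 0.71 [184.3 421.9 129.   75.5]
scene [([55, 0, 50, 38, 588],), ([132, 0, 29, 23, 221],), ([104, 41, 18, 15, 73],), ([173, 71, 2, 5, 8],), ([175, 79, 5, 7, 11],), ([0, 144, 3, 10, 22],), ([0, 155, 62, 95, 2888],), ([248, 323, 24, 21, 137],)]
```

View pics/ab.png

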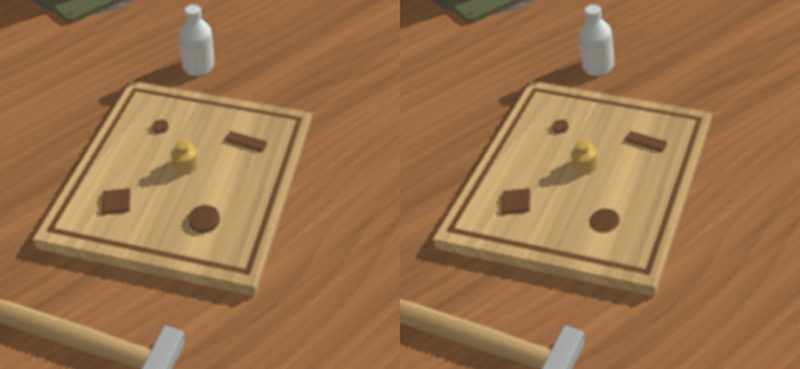

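In the after-picture the large disc, at about (604,220) in the right half, has lost its shadow and side wall. Apart from the arm itself, it is the only thing that changed in either camera.

```bash
python3 -c "
from bench import arm
print(arm.get_obs()['contact_force']);print(arm.job_done())"
```

```text
[-0.09497383 -0.09256767 -0.13359289]
the job is handed in; nothing more can be done
None
```

I pressed the 42 mm round plug down to its end stop with closed fingertips, at about 12 mm/s and 4 N. I then held it at about 10–11 N for about 3.3 s, withdrew straight up and handed the job in at about 10 s.

- **Seated flush:** The plug's shadow and side wall are gone in the scene picture, and the force rose to 11 N as the plug stopped moving.
- **Nothing else moved:** Comparing before and after in both cameras, the only change on or near the panel is at that plug. The other three plugs, weight, glue bottle and hammer are unchanged.
- **Small disagreements:** The fingertip stopped at z = 22.8 mm, against 22.3 mm expected for flush. The two cameras put the plug about 5 mm apart in x, so I pressed at their average.

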